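# Refit the tail plate of the ice-rod reel

### The arm

A 6-joint arm with a two-finger parallel gripper is mounted at the origin on the work surface. World frame = base frame: x ahead of the robot, y to its left, z up, the work surface at z = 0. Lengths are in m, angles in rad, forces in N, time in s.
With the tool pointing down it reaches from about 0.3 to 0.875 m from the base axis. Payload 4.2 kg.
Tool frame: the origin (TCP) lies midway between the tips of the shut fingers; the grasp point (between the pads) lies env.tcp_to_grasp behind it (env.tcp_to_grasp is the distance from the TCP to the grasp point, in m); z points along the fingers, y is the direction in which the jaws open and shut (so a half turn about z gives the same grasp; the last joint's range is limited). The gripper opens to 85 mm and grips with 20 to 120 N. Pads are 22 mm wide; open, the fingers measure 114 mm over their backs; the gripper's body (76 mm by 85 mm) begins 54 mm behind the grasp point. The pads swing forward as they close: fully open they stand 13 mm farther back than shut.
Start: joints at [1.103, 0.32, 1.565, -0, 1.257, -0.02], TCP at [0.249, 0.518, 0.231] pointing down, gripper open.
Joint ranges: [-3.11, 3.11], [-0.84, 2.01], [0.21, 2.61], [-1.34, 4.49], [0.05, 2.63], [-2.56, 2.56]. Speed limits (rad/s): [2.57, 2.57, 3.14, 3.14, 3.14, 3.14].

### API

Orientations are given as a rotation vector (axis times angle).
In Python, from station import monitor, capture, env gives the robot as it stands.
- The arm moves only by the tool carry_out, never from a script. Its argument "series" is a list that holds one entry, the list of rows, each a list of 5 numbers: the shift along the tool's x, y, z in m, then the turn about the tool's z in rad, then the gripper's target within -1 to 1 (fully open at 1, half-way at 0, shut at -1). A call has 1 to 20 rows; each row shifts and turns the commanded pose from where the row before left it, along the tool's axes as they then stand; what a row does not reach is not made up. A row lasts 1/12 s, in which the tool goes at most 41.7 mm and 7.16 degrees, less where a joint would pass 70% of its speed; a pose out of reach is approached as far as the arm can. A call is refused whole if a number of a shift passes 0.0417 or a number of a turn 0.125, either way. A call with a gripper value outside its range is refused whole. The fingers move at their own pace and stop on an object; "force" is the grip in N (left out, the last holds). Time passes only in rows, so rows that do not move let the fingers close. It gives the time, the measured TCP pose, the force and the opening at its end, in the units of the state.
- monitor.get_state(): the state, without advancing time (a new reading comes with each control period).
- capture(name): name is "side" or "top"; returns a dict with "pixels" (420x560x3 uint8, red, green, blue), "intrinsics" (3x3 intrinsics, pixels), "k1" (the pictures are not rectified: a ray, as slopes to the right and down, at radius r is drawn at 1 + k1 r^2 times it, then the intrinsics apply), "camera_from_world" (4x4, takes a point from world to camera coordinates). Camera axes: x right, y down, z forward; pixel columns grow to the right and rows downward; lengths in m; the calibration is good to about 2 mm. A picture is of the moment at which its call begins. There is no depth.
- env.finish_job(): hands the job in, once; it reports no verdict.
The state is a dict: "time_s": time; "q": joint angles; "joint_vel": joint speeds; "joint_efforts": joint torques, N m; "tool_pos": TCP position; "orientation": TCP orientation; "wrist_force": force on the tool from outside, world axes, zero at the start; "torque": the same for the moment, N m; "grip_width": opening from 0.0 (shut) to 1.0 (fully open).
Only numpy, scipy, OpenCV 4.12 (cv2) and the standard library are available. Lean on these libraries where they do the work, as an engineer would, in place of code of your own. Each camera call takes 0.05 s, during which the arm holds its last target.

### The job

The reel on the cork-handled ice rod has just been greased: its round black tail plate is back on the reel but turned the wrong way, so it stands proud on the reel's locating pin. Push the plate round by its click button until the notch in its rim is over the pin, then press the plate down until it is fully home. Only push and press: do not lift the plate, and leave the loose things lying about where they are.

Things in the scene. Friction and masses are not known exactly. Their poses are not given: they have to be found in the camera images.
- reel_stand: Fixed wooden board, 185 x 360 x 15 mm, with two posts (tops 102 mm above the shelf) carrying a strapped-down cork-handled ice rod; on the rod sits a round reel, axis vertical, tail side up. Origin: on the shelf, on the reel's axis; z up; +x towards the locating pin; y along the rod to its tip. Rod: 70 mm off the axis on the -x side, 93 mm up, y from -197 to 430 mm.
- tail_ring (a point): Middle of the reel's upper face: a flat aluminium ring of 49 mm radius, its top 125 mm above the shelf, fixed, under the tail plate. A small lug sticks out of it beside the pin, to 63 mm from the axis, no higher than 127 mm. Only the tail plate and the pin stand higher on the stand.
- pin_top (a point): Top of the fixed locating pin: steel, 6 mm diameter, domed tip, upright in the tail ring 43.5 mm from the reel's axis, on the lug's side. Its top is 132 mm above the shelf, 7 mm above the ring. While the plate is turned wrongly it covers the inner half of the pin.
- tail_plate: Black plastic disc, radius 44 mm, 5 mm thick, kept level on the reel's axis by a spigot with a rubber ring. It can turn without end either way and slide along the axis. Origin: on the axis at its underside, z up, +x to the middle of the notch, -x to the click button. At the start its underside is 132 mm above the shelf and the notch is 0.7 rad or more from the pin, to either side.
- plate_notch (a point): Middle of the notch in the plate's rim, at underside height, 43.5 mm from the axis. The notch is cut right through the plate, 11 mm wide, open at the rim, its floor 38 mm from the axis. The plate goes down over the pin only while this point is over the pin to within about 2.5 mm; otherwise the pin stops it.
- click_button (a point): Centre of the top of the click button: upright aluminium post, 12 mm diameter, fixed on the plate 30 mm from the axis, opposite the notch, its top 14 mm above the plate's upper face. Push it sideways to turn the plate: about 2 N is needed (0.05 N m of friction), and the plate stays where it is left.
- plate_centre (a point): Centre of the top of the round bearing cap in the middle of the plate (21 mm across), on the axis, 4 mm above the plate's upper face, 9 mm above its underside: the place to press. 141 mm above the shelf at the start, 135 mm when the plate is home.
- plate_press (a joint): How far the plate is pressed down along the axis, m: 0 at the start (proud), 0.006 fully home, negative if lifted. It slides with about 4 N of friction and no spring: it stays where it is left.
- spoon_lure: Loose silver spoon lure, 74 x 25 mm (with its hook 110 mm), 6 mm high, on the shelf. Leave it. Origin: centre of its underside.
- stone_sinker: Loose grey stone sinker, 47 mm across, 37 mm high with its wire eye, on the shelf. Leave it. Origin: centre of its underside.
- squid_jig: Loose blue silicone squid jig, about 100 mm long, 19 mm high, on the shelf. Leave it. Origin: below its middle.
- line_spool: Loose spool of line, 64 mm across, 29 mm high, lying flat on the shelf. Leave it. Origin: centre of its underside.
- oil_bottle: Loose oil bottle, 26 mm across, 72 mm high, standing on the service board (top 87 mm above the shelf) close to the reel. Leave it. Origin: centre of its underside.
- grease_tin: Loose round tin, 54 mm across, 22 mm high, on the service board. Leave it. Origin: centre of its underside.
- screwdriver: Loose screwdriver with a black handle, 165 mm long, 26 mm high, on the shelf. Leave it. Origin: below its middle.

How it is judged:
By the outcome, as a careful person would: the job done as asked, in the order asked, and still so for the second after the job is handed in, with the robot touching nothing.
It also fails if it takes over 51 s, if anything falls off the work surface, if the arm or the gripper's body presses on something with over 40 N, if the wrist force passes 120 N, or if a joint passes its speed limit or range.

## Working session

There is one attempt and no reset: what is moved stays moved. The work goes in short steps, Python scripts to look and compute and a tool call to move; the robot and the scene stay as the last step left them, time stands still between calls to the robot, and variables do not carry over. Pictures are saved under pics/ and viewed, and the job is handed in when it is done.

Besides the shell and the picture viewer there is one more tool, called by a JSON object that holds its "name" and its "arguments". carry_out: Moves the arm, as the interface text tells. Its arguments: {"type":"object","properties":{"series":{"type":"array"},"force":{"type":"number"}},"required":["series"]}

```bash
mkdir -p pics; ls; cat > h.py <<'E'
import numpy as np,cv2
from station import monitor,capture,env
def snap(n,f):
    c=capture(n); cv2.imwrite('pics/'+f,c['pixels'][:,:,::-1]); np.savez('pics/'+f[:-4]+'.npz',**{k:c[k] for k in c}); return c
def load(f): return dict(np.load('pics/'+f+'.npz'))
def ray(c,u,v):
    K=np.array(c['intrinsics']);T=np.array(c['camera_from_world']);k=float(c['k1'])
    d=np.array([(u-K[0,2])/K[0,0],(v-K[1,2])/K[1,1]]);s=d.copy()
    for _ in range(30): s=d/(1+k*(s@s))
    R=T[:3,:3];o=-R.T@T[:3,3];w=R.T@np.array([s[0],s[1],1]);return o,w
def onz(c,u,v,z):
    o,w=ray(c,u,v);return o+w*(z-o[2])/w[2]
def proj(c,p):
    K=np.array(c['intrinsics']);T=np.array(c['camera_from_world']);k=float(c['k1'])
    q=T[:3,:3]@np.array(p)+T[:3,3];s=q[:2]/q[2];s=s*(1+k*(s@s));return np.array([K[0,0]*s[0]+K[0,2],K[1,1]*s[1]+K[1,2]])
E
python3 - <<'E'
from h import *
print(monitor.get_state(),env.tcp_to_grasp)
for n in('side','top'):
    c=snap(n,n+'0.png');print(c['intrinsics'],c['k1'],c['camera_from_world'])
E
```

```text
pics
{'time_s': 0.0, 'q': array([ 1.10301461e+00,  3.20299523e-01,  1.56565706e+00,  1.95114396e-05,
        1.25741388e+00, -1.99760846e-02]), 'joint_vel': array([7.08247027e-04, 9.25501320e-05, 9.65071935e-04, 1.85009925e-03,
       8.94718439e-04, 1.23248377e-04]), 'joint_efforts': array([-1.82153752e-03, -4.15517414e+01, -2.34159333e+01, -2.13661369e-04,
        8.27358454e-03, -2.52489110e-05]), 'tool_pos': array([0.24873726, 0.51789235, 0.23048642]), 'orientation': array([-6.97458532e-01, -3.06273382e+00,  2.70252177e-03]), 'wrist_force': array([-1.25216243,  0.00670927,  0.11835172]), 'torque': array([-0.00852726,  0.01515254,  0.02291522]), 'grip_width': 1.000411613143277} 0.0187
[[403.55642343   0.         278.87842446]
 [  0.         403.55642343 205.08632027]
 [  0.           0.           1.        ]] -0.04439563108618199 [[-0.95594507 -0.29330871 -0.01179067  0.60899536]
 [-0.12431316  0.44089175 -0.88890984  0.19189821]
 [ 0.26592341 -0.84828324 -0.45793043  0.88719682]
 [ 0.          0.          0.          1.        ]]
[[431.95214181   0.         282.95700057]
 [  0.         431.95214181 207.25336328]
 [  0.           0.           1.        ]] 0.04840176848561793 [[-0.01728033 -0.99980987 -0.00903387  0.02575365]
 [-0.98774573  0.01847211 -0.15497467  0.62039148]
 [ 0.15511208  0.00624515 -0.98787714  0.92966082]
 [ 0.          0.          0.          1.        ]]
```

View pics/side0.png

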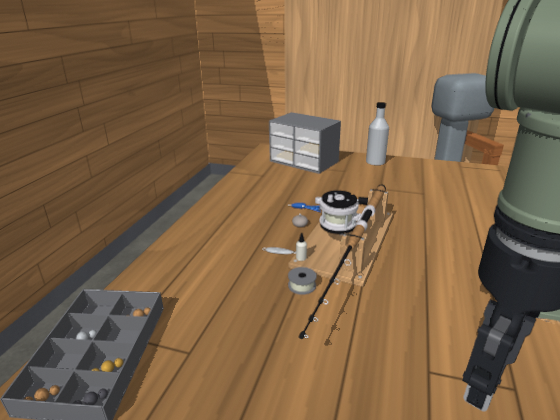

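View pics/top0.png

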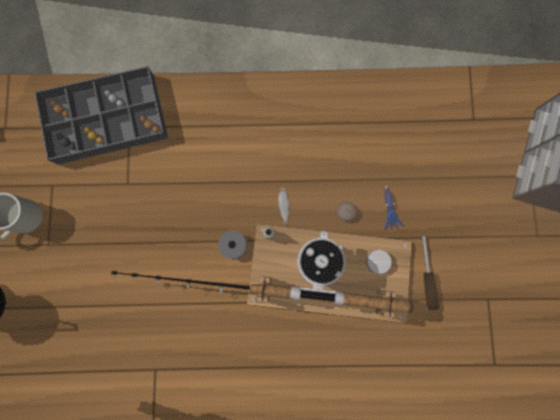

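```bash
python3 - <<'E'
from h import *
t=load('top0')['pixels'][:,:,::-1]; s=load('side0')['pixels'][:,:,::-1]
cv2.imwrite('pics/tz.png',cv2.resize(t[220:305,265:385],None,fx=6.5,fy=6.5,interpolation=cv2.INTER_CUBIC))
cv2.imwrite('pics/sz.png',cv2.resize(s[175:275,280:400],None,fx=6,fy=6,interpolation=cv2.INTER_CUBIC))
E
```

```text
(no output)
```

View pics/tz.png

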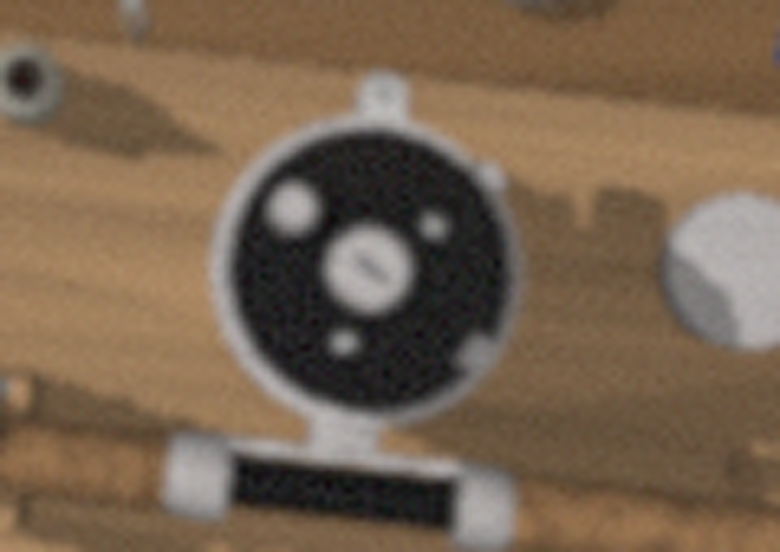

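View pics/sz.png

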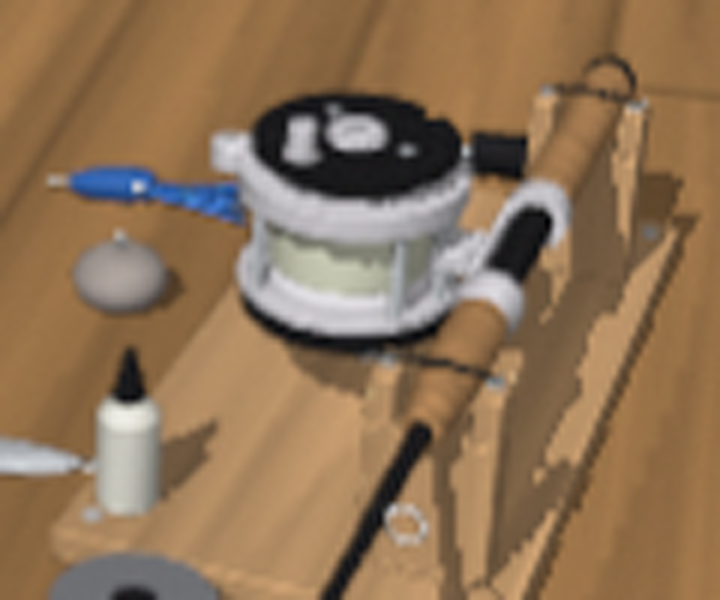

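```bash
cat > meas.py <<'E'
from h import *
import sys
def blobs(c,u0,v0,u1,v1,thr):
    g=cv2.cvtColor(c['pixels'],cv2.COLOR_RGB2GRAY)[v0:v1,u0:u1]
    n,l,st,ce=cv2.connectedComponentsWithStats((g>thr).astype(np.uint8))
    return [(ce[i]+[u0,v0],st[i,4]) for i in range(1,n)]
E
python3 - <<'E'
from meas import *
c=load('top0')
g=cv2.cvtColor(c['pixels'],cv2.COLOR_RGB2GRAY)
# dark disc
m=np.zeros_like(g);m[237:290,295:350]=(g[237:290,295:350]<75)
n,l,st,ce=cv2.connectedComponentsWithStats(m);i=1+np.argmax(st[1:,4])
cn=max(cv2.findContours((l==i).astype(np.uint8),cv2.RETR_EXTERNAL,cv2.CHAIN_APPROX_NONE)[0],key=len)
h=cv2.convexHull(cn);e=cv2.fitEllipse(h);print(st[i],e)
ctr=onz(c,*e[0],.137);print('disc',ctr)
P=np.array([onz(c,*p[0],.137)[:2] for p in cn]);print('rad',np.percentile(np.hypot(*(P-ctr[:2]).T),[10,50,90]))
z=lambda a,b:(265+(a+.5)/6.5-.5,220+(b+.5)/6.5-.5)
cap=onz(c,*z(368,267),.141);but=onz(c,*z(292,210),.151);no=onz(c,*z(474,350),.135);lug=onz(c,*z(383,95),.126);
for n_,p in dict(cap=cap,but=but,notch=no,lug=lug).items():
    d=p[:2]-cap[:2];print(n_,p,np.hypot(*d),np.degrees(np.arctan2(d[1],d[0])))
# rod direction
for a in [z(195,475),z(485,510)]:print('rod seat',onz(c,*a,.105))
r=[onz(c,*a,.1) for a in [(115,272),(405,306)]];print(r)
for b in blobs(c,300,240,342,285,130):
    if b[1]>3:print(b, onz(c,*b[0],.141))
s=load('side0')
zs=lambda a,b:(280+(a+.5)/6-.5,175+(b+.5)/6-.5)
print('side cap',onz(s,*zs(357,131),.141),'but',onz(s,*zs(302,124),.151), 'bottle',onz(s,*zs(130,352),.087),onz(c,*z(25,78),.087))
E
```

```text
[ 301  241   43   42 1142] ((321.803466796875, 261.21270751953125), (41.64137268066406, 42.50528335571289), 135.1897735595703)
disc [ 0.49542741 -0.06227872  0.137     ]
rad [0.04049248 0.04129866 0.04228316]
cap [ 0.49643759 -0.06076882  0.141     ] 0.0 0.0
but [ 0.51380505 -0.03730276  0.151     ] 0.02919390716643473 53.494497944165396
notch [ 0.47069241 -0.09310413  0.135     ] 0.04133263768257484 -128.52658558374029
lug [ 0.55086706 -0.06842031  0.126     ] 0.05496464523669432 -8.00199726515928
rod seat [ 0.43307473 -0.00665818  0.105     ]
rod seat [ 0.4208327  -0.09809143  0.105     ]
[array([0.4825928, 0.3667528, 0.1      ]), array([ 0.40291714, -0.23257645,  0.1       ])]
(array([304.2195122 , 244.45121951]), np.int32(82)) [ 0.52943351 -0.02759299  0.141     ]
(array([336.98181818, 242.47272727]), np.int32(55)) [ 0.53228078 -0.0937243   0.141     ]
(array([309.5, 251.5]), np.int32(32)) [ 0.51509347 -0.03785394  0.141     ]
(array([321.27027027, 260.89189189]), np.int32(111)) [ 0.49596203 -0.0609097   0.141     ]
(array([307.61956522, 278.43478261]), np.int32(92)) [ 0.46178888 -0.0326388   0.141     ]
(array([317.5, 272.5]), np.int32(4)) [ 0.47312733 -0.05265672  0.141     ]
side cap [ 0.49663674 -0.05998834  0.141     ] but [ 0.51647165 -0.03991568  0.151     ] bottle [0.56506704 0.05064753 0.087     ] [0.56223244 0.04658715 0.087     ]
```

```bash
cat > plan.py <<'E'
from h import *
from scipy.spatial.transform import Rotation as R
A=np.array([.4960,-.0608])
def st():
    s=monitor.get_state();return s,R.from_rotvec(s['orientation']).as_matrix(),np.array(s['tool_pos'])
def rel(target,xang=None):
    s,M,p=st();print('t',s['time_s'],'pos',p.round(4),'q',s['q'].round(2),'F',s['wrist_force'].round(1),'w',round(s['grip_width'],3))
    print('xang',np.degrees(np.arctan2(M[1,0],M[0,0])).round(2),'tilt',M[:,2].round(4))
    print('shift tool',(M.T@(np.array(target)-p)).round(4))
    if xang is not None:
        print('turn z', np.radians(np.degrees(np.arctan2(M[1,0],M[0,0]))-xang))
def push(bang,lag):
    b=np.radians(bang);r=np.array([np.cos(b),np.sin(b)]);t=np.array([-r[1],r[0]])
    return A+.030*r-lag*t
E
python3 -c "
from plan import *
p=push(52.5,.025);print(p);rel([*p,.2],-37.5)"
```

```text
[ 0.53409668 -0.05221844]
t 0.1 pos [0.2488 0.518  0.2306] q [ 1.1   0.32  1.57  0.    1.26 -0.02] F [ 0.4 -1.   0.1] w 0.999
xang 154.34 tilt [-7.0e-04 -1.4e-03 -1.0e+00]
shift tool [-0.5041 -0.3904  0.0312]
turn z 3.348323909040256
```

{"name": "carry_out", "arguments": {"series": [[[-0.025,-0.0195,0.0015,0,-1],[-0.025,-0.0195,0.0015,0,-1],[-0.025,-0.0195,0.0015,0,-1],[-0.025,-0.0195,0.0015,0,-1],[-0.025,-0.0195,0.0015,0,-1],[-0.025,-0.0195,0.0015,0,-1],[-0.025,-0.0195,0.0015,0,-1],[-0.025,-0.0195,0.0015,0,-1],[-0.025,-0.0195,0.0015,0,-1],[-0.025,-0.0195,0.0015,0,-1],[-0.025,-0.0195,0.0015,0,-1],[-0.025,-0.0195,0.0015,0,-1],[-0.025,-0.0195,0.0015,0,-1],[-0.025,-0.0195,0.0015,0,-1],[-0.025,-0.0195,0.0015,0,-1],[-0.025,-0.0195,0.0015,0,-1],[-0.025,-0.0195,0.0015,0,-1],[-0.025,-0.0195,0.0015,0,-1],[-0.025,-0.0195,0.0015,0,-1],[-0.025,-0.0195,0.0015,0,-1]]]}}

```text
time_s: 1.77
tool_pos: [0.531, -0.0512, 0.2009]
orientation: [-0.698, -3.062, -0.0]
wrist_force: [0.0, 0.3, 0.1]
grip_width: -0.001
```

{"name": "carry_out", "arguments": {"series": [[[0,0,0,0.12,-1],[0,0,0,0.12,-1],[0,0,0,0.12,-1],[0,0,0,0.12,-1],[0,0,0,0.12,-1],[0,0,0,0.12,-1],[0,0,0,0.12,-1],[0,0,0,0.12,-1],[0,0,0,0.12,-1],[0,0,0,0.12,-1],[0,0,0,0.12,-1],[0,0,0,0.12,-1],[0,0,0,0.12,-1],[0,0,0,0.12,-1],[0,0,0,0.12,-1],[0,0,0,0.12,-1],[0,0,0,0.12,-1],[0,0,0,0.12,-1],[0,0,0,0.12,-1],[0,0,0,0.12,-1]]]}}

```text
time_s: 3.43
tool_pos: [0.5305, -0.0497, 0.2009]
orientation: [-3.109, -0.451, 0.001]
wrist_force: [0.2, -0.2, 0.0]
grip_width: 0.003
```

{"name": "carry_out", "arguments": {"series": [[[0,0,0,0.118,-1],[0,0,0,0.118,-1],[0,0,0,0.118,-1],[0,0,0,0.118,-1],[0,0,0,0.118,-1],[0,0,0,0.118,-1],[0,0,0,0.118,-1],[0,0,0,0.118,-1],[0,0,0,0,-1],[0,0,0,0,-1]]]}}

```text
time_s: 4.27
tool_pos: [0.5306, -0.0497, 0.201]
orientation: [2.978, -0.999, -0.001]
wrist_force: [0.1, 0.1, -0.1]
grip_width: -0.001
```

```bash
python3 -c "
from plan import *
p=push(52.5,.025);rel([*p,.142],-37.5)
for n in ('top','side'):
  c=snap(n,n+'1.png');u,v=(321,258) if n=='top' else (340,200)
  cv2.imwrite('pics/z1'+n+'.png',cv2.resize(c['pixels'][v-55:v+55,u-70:u+70,::-1],None,fx=5,fy=5,interpolation=cv2.INTER_CUBIC))
"
```

```text
t 4.2667 pos [ 0.5306 -0.0497  0.201 ] q [-0.12  0.28  1.71  0.    1.16  2.1 ] F [ 0.1  0.1 -0.1] w -0.001
xang -37.08 tilt [-6.e-04  1.e-04 -1.e+00]
shift tool [ 0.0043 -0.0001  0.059 ]
turn z 0.00726797867184007
```

View pics/z1side.png

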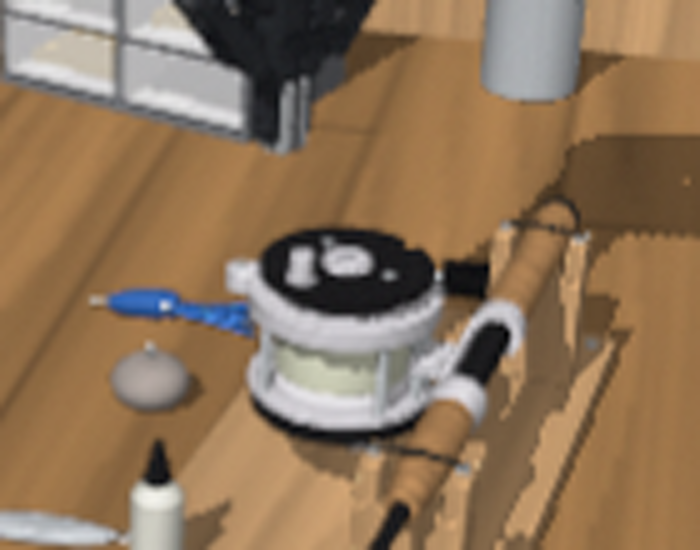

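View pics/z1top.png

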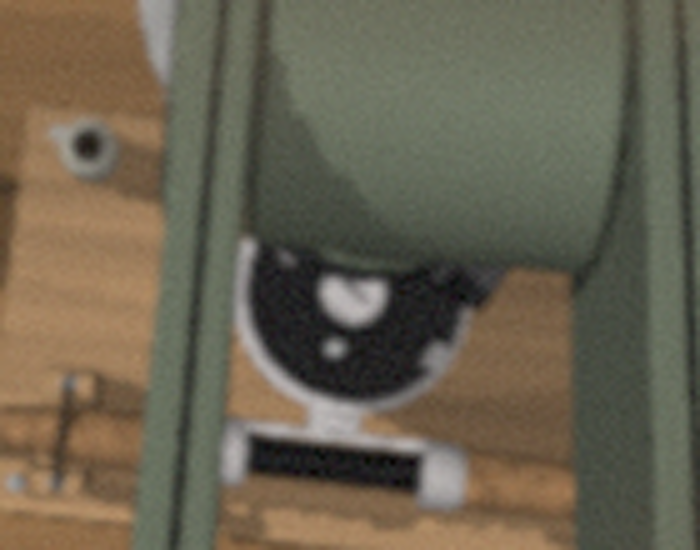

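The side view shows the shut fingertips at about zoom (285,145), above the plate's far edge. The button at (300,265) is untouched. Next I'll drop down behind the button.

{"name": "carry_out", "arguments": {"series": [[[0.004,0,0.01,0,-1],[0,0,0.012,0,-1],[0,0,0.012,0,-1],[0,0,0.012,0,-1],[0,0,0.008,0,-1],[0,0,0.005,0,-1],[0,0,0,0,-1],[0,0,0,0,-1]]]}}

```text
time_s: 5.03
tool_pos: [0.5342, -0.0522, 0.1422]
orientation: [-2.977, 1.003, 0.0]
wrist_force: [-0.2, 1.1, 0.3]
grip_width: -0.0
```

```bash
python3 -c "
from plan import *
p=push(52.5,.017);rel([*p,.142],-37.5)
for n in ('side',):
  c=snap(n,n+'2.png');u,v=(340,200)
  print(proj(c,st()[2]))
  cv2.imwrite('pics/z2'+n+'.png',cv2.resize(c['pixels'][v-55:v+55,u-70:u+70,::-1],None,fx=5,fy=5,interpolation=cv2.INTER_CUBIC))
"
```

```text
t 5.0333 pos [ 0.5342 -0.0522  0.1422] q [-0.12  0.33  1.79  0.    1.02  2.1 ] F [-0.2  1.1  0.3] w -0.0
xang -37.24 tilt [-0.e+00  1.e-04 -1.e+00]
shift tool [-0.008   0.      0.0002]
turn z 0.004537175689516268
[323.58183198 195.34087916]
```

View pics/z2side.png

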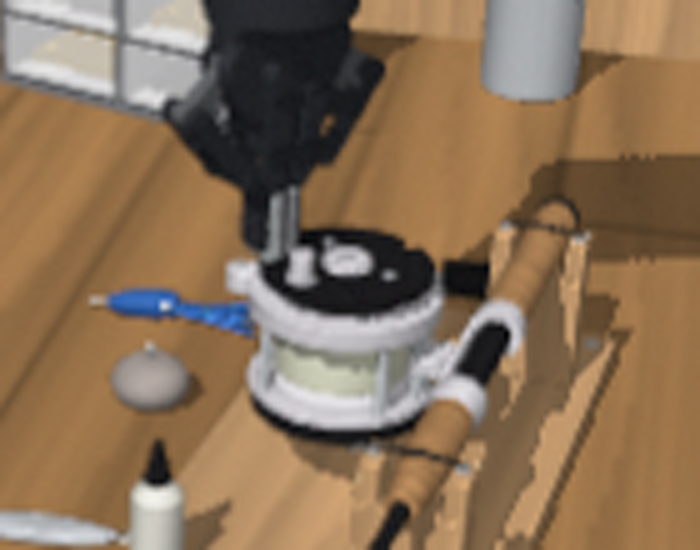

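The side view puts the fingertips at zoom (275,255), just behind the button at (300,265), as planned. Now I'll close the gap and follow the arc.

{"name": "carry_out", "arguments": {"series": [[[-0.004,0,0,0,-1],[-0.004,0,0,0,-1],[-0.0031,-0.0015,0,-0.1,-1],[-0.0031,-0.0015,0,-0.1,-1],[-0.0031,-0.0016,0,-0.1,-1],[-0.0031,-0.0015,0,-0.1,-1],[-0.0031,-0.0016,0,-0.1,-1],[-0.0031,-0.0015,0,-0.1,-1],[-0.0031,-0.0016,0,-0.1,-1],[-0.0031,-0.0015,0,-0.1,-1],[0,0,0,0,-1]]]}}

```text
time_s: 6.0
tool_pos: [0.5081, -0.0285, 0.143]
orientation: [3.132, 0.238, 0.003]
wrist_force: [0.5, 0.2, 0.2]
grip_width: 0.002
```

```bash
python3 -c "
from plan import *
p=push(52.5+45.8,.017);rel([*p,.142],-37.5+45.8)
for n in ('top','side'):
  c=snap(n,n+'3.png');u,v=(321,258) if n=='top' else (340,200)
  cv2.imwrite('pics/z3'+n+'.png',cv2.resize(c['pixels'][v-55:v+55,u-70:u+70,::-1],None,fx=5,fy=5,interpolation=cv2.INTER_CUBIC))
"
```

```text
t 6.0 pos [ 0.5081 -0.0285  0.143 ] q [-0.08  0.29  1.85 -0.    1.    1.34] F [0.5 0.2 0.2] w 0.002
xang 8.7 tilt [ 1.9e-03 -2.0e-04 -1.0e+00]
shift tool [0.0004 0.0003 0.001 ]
turn z 0.007019203770454077
```

View pics/z3side.png

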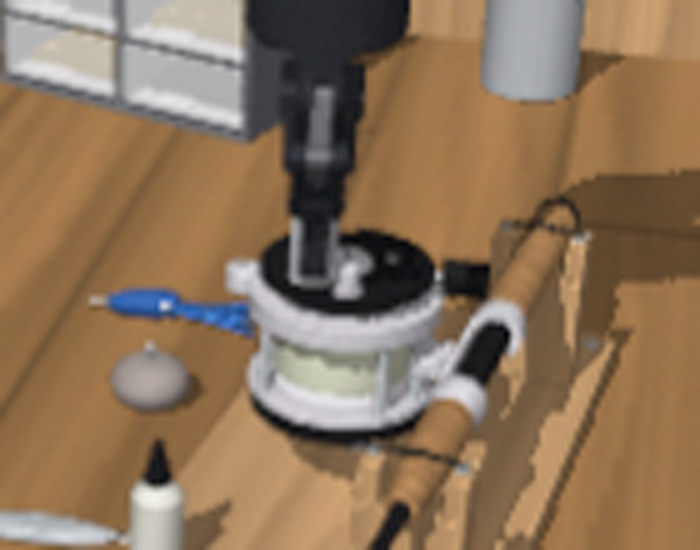

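View pics/z3top.png

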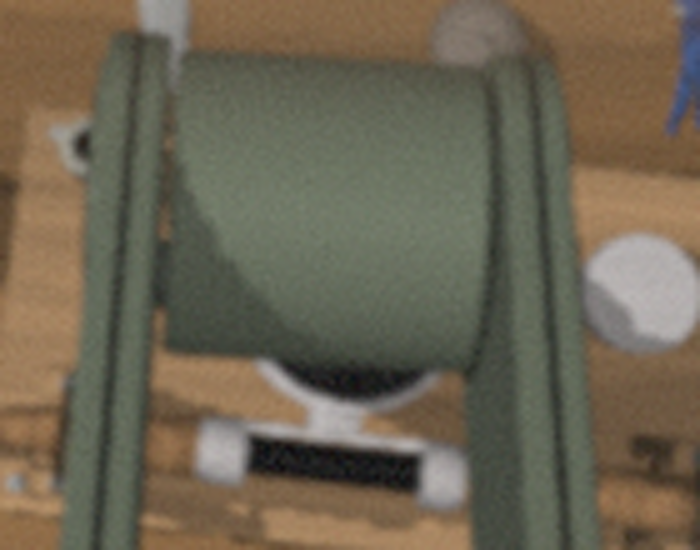

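The side view shows the button at zoom (348,275), in contact ahead of the fingers. It is turning with them.

{"name": "carry_out", "arguments": {"series": [[[-0.0031,-0.0015,0,-0.1,-1],[-0.0031,-0.0016,0,-0.1,-1],[-0.0031,-0.0015,0,-0.1,-1],[-0.0031,-0.0016,0,-0.1,-1],[-0.0031,-0.0015,0,-0.1,-1],[-0.0031,-0.0016,0,-0.1,-1],[-0.0031,-0.0015,0,-0.1,-1],[-0.0031,-0.0016,0,-0.1,-1],[-0.0031,-0.0015,0,-0.1,-1],[-0.0031,-0.0016,0,-0.1,-1],[0,0,0,0,-1],[0,0,0,0,-1]]]}}

```text
time_s: 7.1
tool_pos: [0.4751, -0.0331, 0.1425]
orientation: [-2.64, -1.703, -0.0]
wrist_force: [0.4, 0.6, 1.5]
grip_width: -0.005
```

```bash
python3 -c "
from plan import *
p=push(52.5+103.1,.017);rel([*p,.142],-37.5+103.1)
for n in ('side',):
  c=snap(n,n+'4.png');u,v=(340,200)
  cv2.imwrite('pics/z4'+n+'.png',cv2.resize(c['pixels'][v-35:v+35,u-40:u+40,::-1],None,fx=8,fy=8,interpolation=cv2.INTER_CUBIC))
"
```

```text
t 7.1 pos [ 0.4751 -0.0331  0.1425] q [-0.09  0.25  1.92  0.    0.98  0.33] F [0.4 0.6 1.5] w -0.005
xang 65.65 tilt [ 1.e-04  3.e-04 -1.e+00]
shift tool [0.0005 0.0005 0.0005]
turn z 0.0008087622503703627
```

View pics/z4side.png

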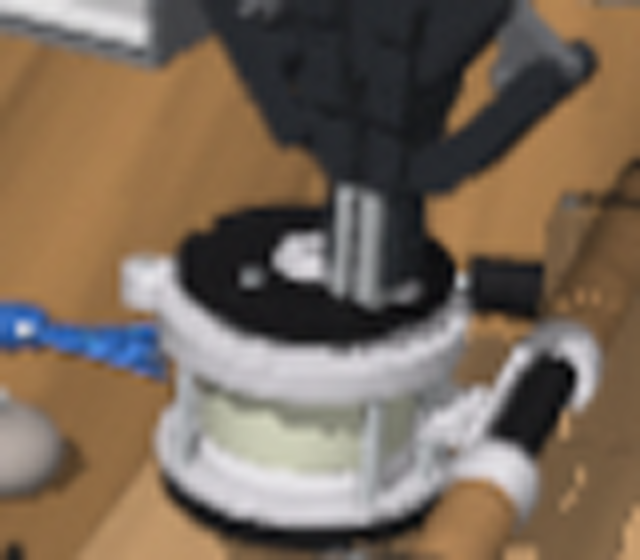

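```bash
python3 -c "
from plan import *
c=load('side4');cv2.imwrite('pics/z5.png',cv2.resize(c['pixels'][182:212,315:355,::-1],None,fx=20,fy=20,interpolation=cv2.INTER_CUBIC))
for a in [-20,-24.3,-15,-10,-7.7]:
  r=np.radians(a)
  print(a,[((proj(c,[*(A+q*np.array([np.cos(r),np.sin(r)])),.137])+.5-[315,182])*20).round() for q in (.038,.044)])
"
```

```text
-20 [array([235., 248.]), array([194., 236.])]
-24.3 [array([247., 240.]), array([208., 227.])]
-15 [array([222., 258.]), array([180., 247.])]
-10 [array([211., 268.]), array([167., 259.])]
-7.7 [array([207., 272.]), array([162., 264.])]
```

View pics/z5.png

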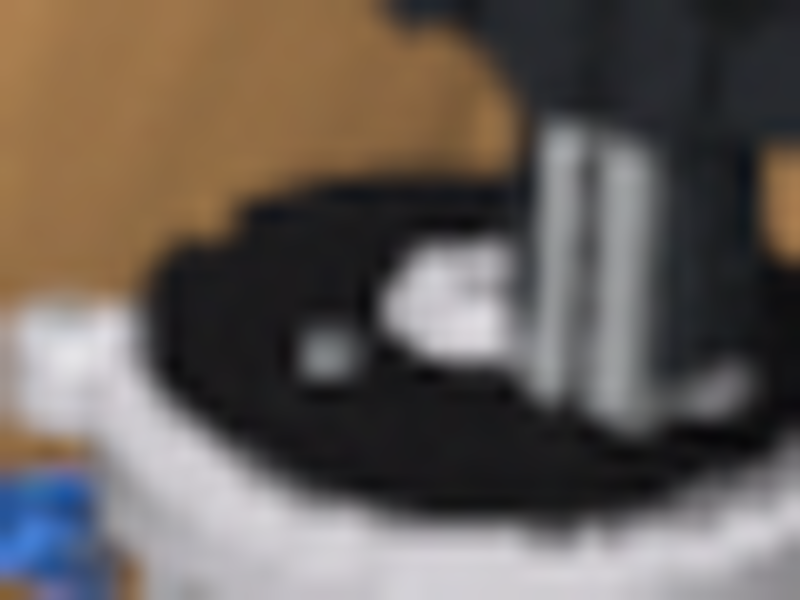

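Notch is at zoom (220,240), about −23°, and the button is near 156°, as predicted. I'll push most of the remaining 16° or so, then withdraw and measure with a clear view.

{"name": "carry_out", "arguments": {"series": [[[-0.0031,-0.0016,0,-0.1,-1],[-0.0031,-0.0016,0,-0.1,-1],[-0.001,-0.0005,0,-0.03,-1],[0,0,0,0,-1],[0,0,0,0,-1],[0.01,0,0,0,-1],[0.01,0,-0.01,0,-1],[0.02,0,-0.02,0,-1],[0.03,0,-0.02,0,-1],[0.03,0,0,0,-1],[0.03,0,0,0,-1],[0.03,0,0,0,-1],[0.03,0,0,0,-1],[0.03,0,0,0,-1],[0.03,0,0,0,-1],[0,0,0,0,-1],[0,0,0,0,-1]]]}}

```text
time_s: 8.57
tool_pos: [0.5164, 0.2084, 0.1917]
orientation: [-2.421, -2.002, 0.002]
wrist_force: [-1.0, 0.1, -0.8]
grip_width: -0.001
```

```bash
python3 -c "
from plan import *
rel([.49,-.03,.142])
for n in ('top','side'):
  c=snap(n,n+'6.png');u,v=(321,261) if n=='top' else (340,200)
  cv2.imwrite('pics/z6'+n+'.png',cv2.resize(c['pixels'][v-32:v+32,u-38:u+38,::-1],None,fx=9,fy=9,interpolation=cv2.INTER_CUBIC))
"
```

```text
t 8.5667 pos [0.5164 0.2084 0.1917] q [ 0.36  0.32  1.67 -0.    1.15  0.55] F [-1.   0.1 -0.8] w -0.001
xang 79.17 tilt [-9.e-04 -6.e-04 -1.e+00]
shift tool [-0.2391  0.0189  0.0499]
```

View pics/z6side.png

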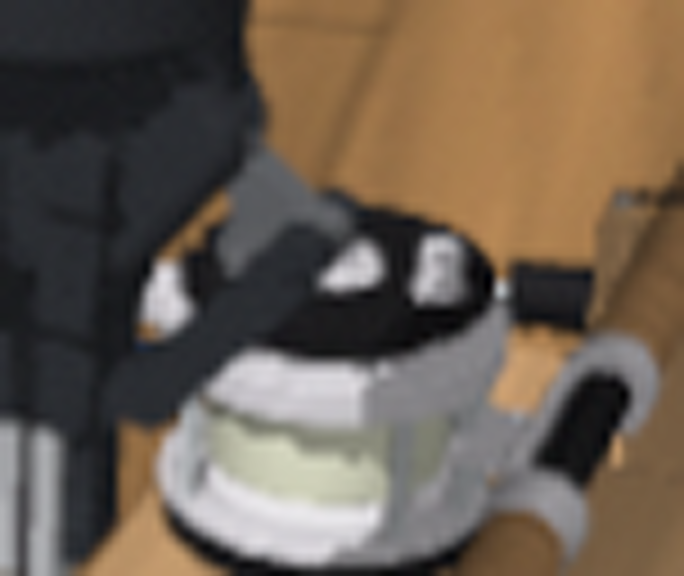

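View pics/z6top.png

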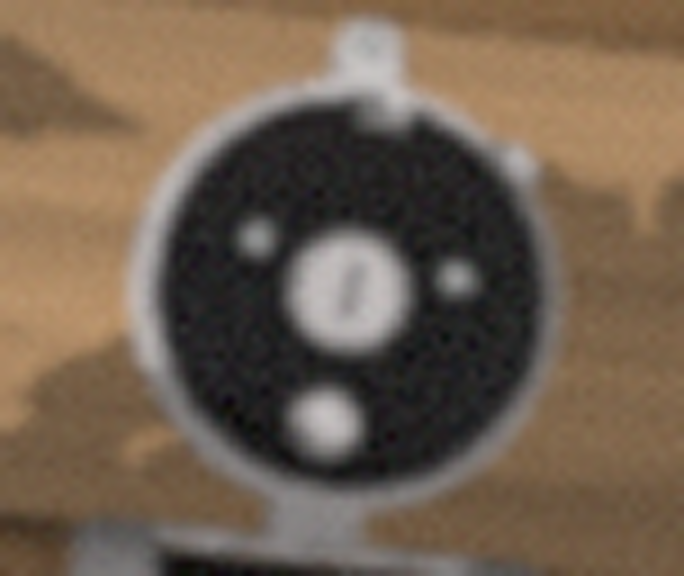

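```bash
python3 -c "
from plan import *
from meas import blobs
c=load('top6')
z=lambda a,b:(283+(a+.5)/9-.5,229+(b+.5)/9-.5)
for n,uv,h in [('cap',(350,292),.141),('but',(327,423),.151),('notch',(386,112),.135),('lug',(368,60),.126),('s1',(256,237),.138),('s2',(456,278),.138)]:
  d=onz(c,*z(*uv),h)[:2]-A;print(n,d.round(4),np.hypot(*d).round(4),np.degrees(np.arctan2(d[1],d[0])).round(1))
for t in (110,130,150):
  for b in blobs(c,302,242,341,284,t):
    if b[1]>3:
      p=onz(c,*b[0],.151)[:2]-A;print(t,b, p.round(4), np.hypot(*p).round(4), np.degrees(np.arctan2(p[1],p[0])).round(1))
"
```

```text
cap [-0.0003 -0.0005] 0.0005 -119.8
but [-0.0289  0.0063] 0.0296 167.7
notch [ 0.0401 -0.0103] 0.0414 -14.5
lug [ 0.0527 -0.0074] 0.0533 -8.0
s1 [0.0124 0.02  ] 0.0235 58.1
s2 [ 0.0025 -0.0244] 0.0246 -84.0
110 (array([304.58139535, 244.6744186 ]), np.int32(43)) [0.0323 0.0329] 0.0461 45.5
110 (array([337.21621622, 244.05405405]), np.int32(37)) [ 0.0324 -0.0321] 0.0456 -44.7
110 (array([311.28571429, 255.        ]), np.int32(7)) [0.0116 0.0201] 0.0232 60.1
110 (array([321.28148148, 260.84444444]), np.int32(135)) [-0.0003  0.0007] 0.0007 111.0
110 (array([333.        , 259.28571429]), np.int32(7)) [ 0.0024 -0.0226] 0.0228 -83.9
110 (array([307.36585366, 278.87804878]), np.int32(41)) [-0.035   0.0292] 0.0455 140.2
110 (array([318.97297297, 275.27027027]), np.int32(37)) [-0.0284  0.0061] 0.029 167.8
110 (array([335.34482759, 279.37931034]), np.int32(29)) [-0.0368 -0.0258] 0.0449 -145.0
130 (array([304.325, 244.7  ]), np.int32(40)) [0.0322 0.0334] 0.0464 46.0
130 (array([337.51724138, 243.72413793]), np.int32(29)) [ 0.033  -0.0327] 0.0465 -44.7
130 (array([321.20689655, 260.82758621]), np.int32(116)) [-0.0002  0.0008] 0.0008 105.1
130 (array([333.5, 259.5]), np.int32(4)) [ 0.002  -0.0236] 0.0237 -85.2
130 (array([318.83333333, 275.36666667]), np.int32(30)) [-0.0285  0.0064] 0.0292 167.4
150 (array([304.58333333, 244.875     ]), np.int32(24)) [0.0319 0.0329] 0.0458 45.9
150 (array([334.6, 242.4]), np.int32(5)) [ 0.0358 -0.027 ] 0.0448 -37.1
150 (array([339.75, 246.  ]), np.int32(4)) [ 0.0285 -0.037 ] 0.0467 -52.4
150 (array([321.27272727, 260.86868687]), np.int32(99)) [-0.0003  0.0007] 0.0007 113.9
150 (array([318.95, 275.25]), np.int32(20)) [-0.0283  0.0062] 0.029 167.7
```

The top view shows the notch at zoom (386,112), the pin on its left side, the button at (327,423) and the lug at (368,60). The notch is at about −13° and the pin at −7.8°, so roughly 5° is left.

```bash
python3 -c "
from plan import *
rel([*push(172.5,.030),.142],82.5);print(push(172.5,.030),push(172.5,.0165))"
```

```text
t 8.6667 pos [0.5161 0.2065 0.192 ] q [ 0.36  0.32  1.67 -0.    1.15  0.55] F [ 0.5 -0.9 -0.6] w -0.0
xang 79.04 tilt [-1.e-03 -9.e-04 -1.e+00]
shift tool [-0.2381 -0.0007  0.0502]
turn z -0.06030535610160345
[ 0.47017244 -0.02714087] [ 0.46841034 -0.04052537]
```

{"name": "carry_out", "arguments": {"series": [[[-0.028,0,0,0,-1],[-0.03,0,0,0,-1],[-0.03,0,0,0,-1],[-0.03,0,0,0,-1],[-0.03,0,0,0,-1],[-0.03,0,0,0,-1],[-0.03,0,0,0,-1],[-0.02,0,0,0,-1],[-0.01,0,0,-0.06,-1],[0,0,0.01,0,-1],[0,0,0.015,0,-1],[0,0,0.015,0,-1],[0,0,0.01,0,-1],[0,0,0,0,-1],[0,0,0,0,-1]]]}}

```text
time_s: 9.92
tool_pos: [0.4708, -0.0267, 0.1416]
orientation: [-2.362, -2.069, 0.002]
wrist_force: [-0.1, 1.0, 0.1]
grip_width: -0.001
```

```bash
python3 -c "
from plan import *
rel([*push(172.5,.0165),.142],82.5)"
```

```text
t 9.9167 pos [ 0.4708 -0.0267  0.1416] q [-0.08  0.24  1.93  0.    0.98  0.05] F [-0.1  1.   0.1] w -0.001
xang 82.42 tilt [-1.7e-03  3.0e-04 -1.0e+00]
shift tool [-0.014  -0.0006 -0.0004]
turn z -0.0013502222422343377
```

{"name": "carry_out", "arguments": {"series": [[[-0.005,-0.0005,0,0,-1],[-0.004,0,0,0,-1],[-0.003,0,0,0,-1],[-0.002,0,0,0,-1],[0,0,0,0,-1],[0,0,0,0,-1],[0,0,0,0,-1]]]}}

```text
time_s: 10.5
tool_pos: [0.4693, -0.0409, 0.1424]
orientation: [2.362, 2.071, 0.0]
wrist_force: [0.1, 0.2, -0.4]
grip_width: -0.001
```

{"name": "carry_out", "arguments": {"series": [[[0.01,0,0,0,-1],[0.01,0,-0.01,0,-1],[0.02,0,-0.02,0,-1],[0.03,0,-0.02,0,-1],[0.03,0,0,0,-1],[0.03,0,0,0,-1],[0.03,0,0,0,-1],[0.03,0,0,0,-1],[0.03,0,0,0,-1],[0.03,0,0,0,-1],[0,0,0,0,-1]]]}}

```text
time_s: 11.42
tool_pos: [0.5024, 0.2125, 0.1921]
orientation: [-2.357, -2.075, -0.005]
wrist_force: [-0.4, 0.3, -1.2]
grip_width: 0.002
```

```bash
python3 -c "
from plan import *
rel([*push(172.5,.03),.142])
c=snap('top','top7.png');u,v=(321,261)
cv2.imwrite('pics/z7top.png',cv2.resize(c['pixels'][v-32:v+32,u-38:u+38,::-1],None,fx=9,fy=9,interpolation=cv2.INTER_CUBIC))
from meas import blobs
for t in (110,130,150):
  for b in blobs(c,302,242,341,284,t):
    if b[1]>3:
      p=onz(c,*b[0],.151)[:2]-A;r=np.hypot(*p)
      if r<.035:print(t,b, r.round(4), np.degrees(np.arctan2(p[1],p[0])).round(1))
"
```

```text
t 11.4167 pos [0.5024 0.2125 0.1921] q [0.38 0.3  1.7  0.   1.14 0.5 ] F [-0.4  0.3 -1.2] w 0.002
xang 82.74 tilt [ 0.0014  0.003  -1.    ]
shift tool [-0.242  -0.0017  0.0494]
110 (array([310.71428571, 256.        ]), np.int32(7)) 0.0234 65.7
110 (array([321.33834586, 260.77443609]), np.int32(133)) 0.0006 102.2
110 (array([333. , 258.5]), np.int32(6)) 0.023 -80.1
110 (array([319.71111111, 275.86666667]), np.int32(45)) 0.0299 171.0
130 (array([310.5, 255.5]), np.int32(4)) 0.0242 63.9
130 (array([321.38461538, 260.76068376]), np.int32(117)) 0.0005 101.6
130 (array([319.97222222, 275.91666667]), np.int32(36)) 0.0299 172.0
150 (array([321.31, 260.9 ]), np.int32(100)) 0.0007 120.9
150 (array([319.83333333, 275.75      ]), np.int32(24)) 0.0296 171.4
```

View pics/z7top.png

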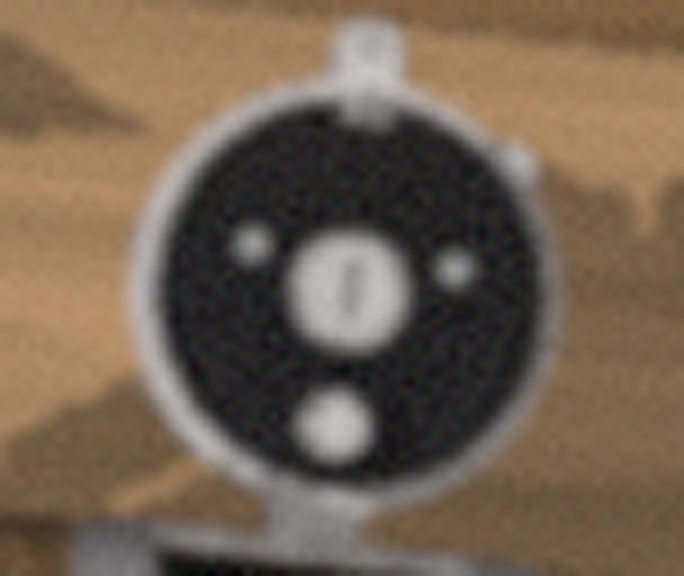

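The notch, at zoom (367,110), is now centred on the pin and lug. The button reads 171.5° against a target of 172.2°, about 0.5 mm of error at the pin. Now for the press.

```bash
python3 -c "
from plan import *
rel([.4962,-.0605,.143],82.5)"
```

```text
t 11.4667 pos [0.5018 0.21   0.192 ] q [0.38 0.3  1.7  0.   1.14 0.5 ] F [ 0.2 -0.5 -0.2] w -0.001
xang 82.73 tilt [ 2.e-04  5.e-04 -1.e+00]
shift tool [-0.2691  0.0287  0.0489]
turn z 0.00393644053474793
```

{"name": "carry_out", "arguments": {"series": [[[-0.029,0.0035,0,0,-1],[-0.03,0.0035,0,0,-1],[-0.03,0.0035,0,0,-1],[-0.03,0.0035,0,0,-1],[-0.03,0.0035,0,0,-1],[-0.03,0.0035,0,0,-1],[-0.03,0.0035,0,0,-1],[-0.03,0.0035,0,0,-1],[-0.02,0.001,0,0,-1],[-0.01,0,0,0,-1],[0,0,0.01,0,-1],[0,0,0.015,0,-1],[0,0,0.015,0,-1],[0,0,0.007,0,-1],[0,0,0,0,-1],[0,0,0,0,-1]]]}}

```text
time_s: 12.8
tool_pos: [0.4953, -0.0626, 0.145]
orientation: [-2.36, -2.072, 0.001]
wrist_force: [0.5, 0.0, 0.5]
grip_width: -0.002
```

```bash
python3 -c "
from plan import *
rel([.4962,-.0605,.135],82.5)
c=snap('side','side8.png');u,v=340,200
cv2.imwrite('pics/z8.png',cv2.resize(c['pixels'][v-32:v+32,u-38:u+38,::-1],None,fx=9,fy=9,interpolation=cv2.INTER_CUBIC))"
```

```text
t 12.8 pos [ 0.4953 -0.0626  0.145 ] q [-0.15  0.28  1.86  0.    1.   -0.02] F [0.5 0.  0.5] w -0.002
xang 82.54 tilt [-9.e-04  4.e-04 -1.e+00]
shift tool [0.0022 0.0007 0.01  ]
turn z 0.0007719920594806792
```

View pics/z8.png

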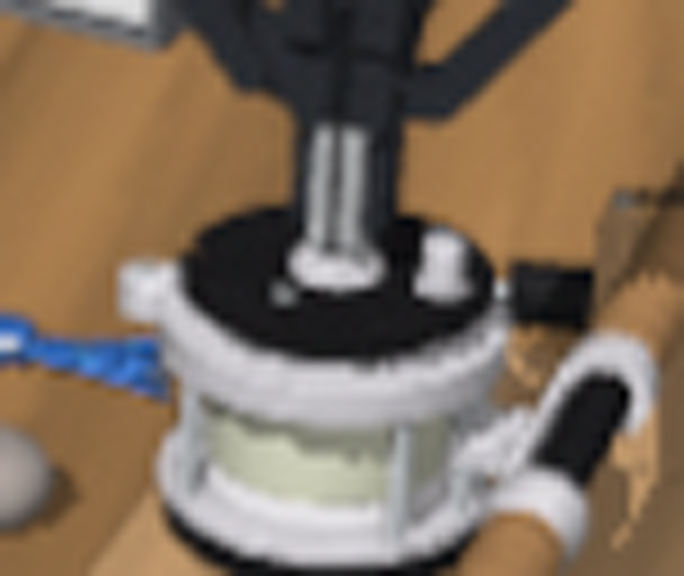

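Fingertips sit over the cap at zoom (335,265), clear of the button at (445,265). I'll press in small steps.

{"name": "carry_out", "arguments": {"series": [[[0.002,0.001,0,0,-1],[0,0,0.002,0,-1],[0,0,0.002,0,-1],[0,0,0.002,0,-1],[0,0,0.002,0,-1],[0,0,0,0,-1],[0,0,0,0,-1]]]}}

```text
time_s: 13.43
tool_pos: [0.497, -0.0615, 0.1374]
orientation: [2.362, 2.071, 0.001]
wrist_force: [0.8, 1.0, 2.0]
grip_width: 0.004
```

{"name": "carry_out", "arguments": {"series": [[[0,0,0.001,0,-1],[0,0,0.001,0,-1],[0,0,0,0,-1],[0,0,0,0,-1]]]}}

```text
time_s: 13.77
tool_pos: [0.497, -0.0615, 0.1354]
orientation: [2.362, 2.071, 0.001]
wrist_force: [1.2, 1.7, 2.3]
grip_width: 0.005
```

{"name": "carry_out", "arguments": {"series": [[[0,0,0.001,0,-1],[0,0,0.001,0,-1],[0,0,0,0,-1],[0,0,0,0,-1],[0,0,0,0,-1]]]}}

```text
time_s: 14.18
tool_pos: [0.4971, -0.0615, 0.1352]
orientation: [2.361, 2.07, 0.002]
wrist_force: [-2.0, 1.3, 15.2]
grip_width: -0.003
```

{"name": "carry_out", "arguments": {"series": [[[0,0,0.001,0,-1],[0,0,0.001,0,-1],[0,0,0,0,-1],[0,0,0,0,-1]]]}}

```text
time_s: 14.52
tool_pos: [0.4972, -0.0615, 0.135]
orientation: [2.361, 2.07, 0.003]
wrist_force: [-6.0, 3.1, 27.0]
grip_width: 0.0
```

{"name": "carry_out", "arguments": {"series": [[[0,0,-0.004,0,-1],[0,0,-0.006,0,-1],[0,0,-0.015,0,-1],[0,0,-0.02,0,-1],[0,0,-0.02,0,-1],[0.03,0,0,0,-1],[0.03,0,0,0,-1],[0.03,0,0,0,-1],[0.03,0,0,0,-1],[0.03,0,0,0,-1],[0.03,0,0,0,-1],[0.03,0,0,0,-1],[0.03,0,0,0,-1],[0.03,0,0,0,-1],[0.03,0,0,0,-1],[0,0,0,0,-1],[0,0,0,0,-1]]]}}

```text
time_s: 15.93
tool_pos: [0.5353, 0.2367, 0.1951]
orientation: [-2.359, -2.074, 0.004]
wrist_force: [-0.4, -1.5, 0.2]
grip_width: 0.0
```

```bash
python3 -c "
from plan import *
rel([.4962,-.0605,.135],82.5)
ims=[]
for n,(u,v) in dict(top=(321,261),side=(340,200)).items():
  c=snap(n,n+'9.png')
  ims.append(cv2.resize(c['pixels'][v-32:v+32,u-38:u+38,::-1],None,fx=5,fy=5,interpolation=cv2.INTER_CUBIC))
cv2.imwrite('pics/z9.png',np.hstack(ims))"
```

```text
t 15.9333 pos [0.5353 0.2367 0.1951] q [ 0.4   0.36  1.6  -0.    1.19  0.53] F [-0.4 -1.5  0.2] w 0.0
xang 82.64 tilt [-0.0023 -0.0016 -1.    ]
shift tool [-0.2996 -0.0006  0.0607]
turn z 0.0024804032773939775
```

View pics/z9.png

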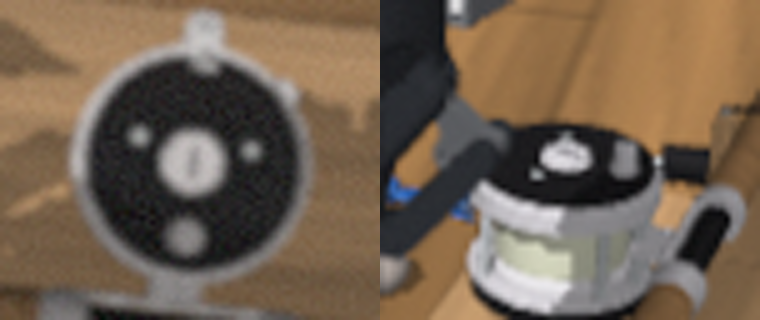

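View pics/top9.png

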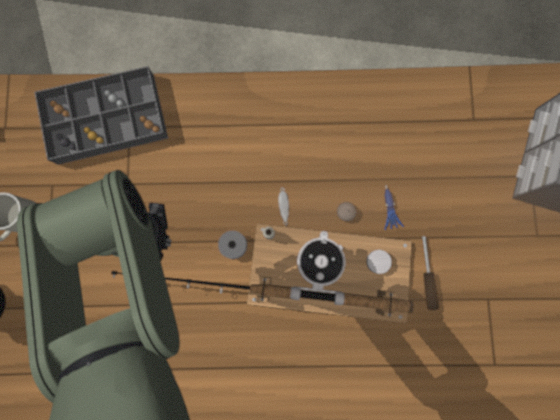

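The plate sits lower, with the notch at zoom (205,65) over the pin. The loose items have not moved, and the fingers bottomed out at z = 0.135 m. I'm handing in.

```bash
python3 -c "
from station import env
print(env.finish_job())"
```

```text
the job is handed in; nothing more can be done
None
```

The tail plate is turned so its notch is over the pin, and it is pressed fully home; I've handed the job in. I pushed the click button about 119° anticlockwise with the shut fingers, then pressed the bearing cap down in small steps.

- **Alignment before pressing:** the top view put the notch at about −8.5°, against about −7.8° for the pin. That is roughly 0.5 mm of error at the pin, inside the 2.5 mm allowed.
- **Press:** the fingertips went down to z = 0.135 m, where the cap should be when home. There they met a hard stop at 27 N, so the pin did not hold the plate up at 0.141 m.
- **After withdrawing:** the pictures showed the plate seated and the loose things where they had been. The robot was touching nothing, at about 16 s.
- **Small disagreements:** before the last push, direct sighting of the notch and the button's position differed by about 2°. I trusted the button and the plate's two small dots. I did not measure the final cap height from two camera views; it rests on the press depth and force.

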